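Search the carver's tubs for the brass rosette

TASK

One of the three lidded green tubs on the carver's bench holds the brass rosette. Lift the lids one by one, going from the robot's left to its right, and leave each lid you have opened standing upright or leaning back, until you have opened the tub with the rosette in it; leave the tubs after that one shut. Leave the rosette lying in its tub and do not shift the tools and jars on the bench.

Things in the scene. Friction and masses are not known exactly. Their poses are not given: they have to be found in the camera images.
- tub_1: the robot's left-hand (+y) tub, to be opened first: green metal square tub fixed to the bench, outside 120 x 120 x 75 mm high (z 0 to 75), walls and floor 5 mm, lid shut at the start. Origin: centre of its underside, on the bench; its x axis points away from the robot towards its hinge, y to the robot's left, z up. The lid's hinge line runs along the tub's y at x = +60 mm, z = 75 mm. All three tubs are identical outside.
- lid_1 (a joint): lid of tub_1: rad, 0 = shut, grows as the front edge rises and swings up and back; 1.57 = upright, stop at 1.9. A stiff hinge (0.16 N m of friction): the 140 g lid stays at whatever angle it is left. Green plate 124 x 124 x 8 mm, lying on the rim (underside 75 mm, top 84 mm above the bench when shut).
- lid_1_tab (a point): middle of the front end of the black tab of lid_1, on its lower edge, moving with the lid; 150 mm from the hinge line. The tab is 34 mm wide (along y), 8 mm thick and sticks out 26 mm beyond the lid's front edge (30 mm beyond the tub's front wall) towards the robot, free underneath and on both sides: it can be pried up from below, or pinched from both sides. Axes as the tub's when shut.
- tub_2: the middle tub: green metal square tub fixed to the bench, outside 120 x 120 x 75 mm high (z 0 to 75), walls and floor 5 mm, lid shut at the start. Origin: centre of its underside, on the bench; its x axis points away from the robot towards its hinge, y to the robot's left, z up. The lid's hinge line runs along the tub's y at x = +60 mm, z = 75 mm. All three tubs are identical outside.
- lid_2 (a joint): lid of tub_2: rad, 0 = shut, grows as the front edge rises and swings up and back; 1.57 = upright, stop at 1.9. A stiff hinge (0.16 N m of friction): the 140 g lid stays at whatever angle it is left. Green plate 124 x 124 x 8 mm, lying on the rim (underside 75 mm, top 84 mm above the bench when shut).
- lid_2_tab (a point): middle of the front end of the black tab of lid_2, on its lower edge, moving with the lid; 150 mm from the hinge line. The tab is 34 mm wide (along y), 8 mm thick and sticks out 26 mm beyond the lid's front edge (30 mm beyond the tub's front wall) towards the robot, free underneath and on both sides: it can be pried up from below, or pinched from both sides. Axes as the tub's when shut.
- tub_3: the robot's right-hand (-y) tub, last in order: green metal square tub fixed to the bench, outside 120 x 120 x 75 mm high (z 0 to 75), walls and floor 5 mm, lid shut at the start. Origin: centre of its underside, on the bench; its x axis points away from the robot towards its hinge, y to the robot's left, z up. The lid's hinge line runs along the tub's y at x = +60 mm, z = 75 mm. All three tubs are identical outside.
- lid_3 (a joint): lid of tub_3: rad, 0 = shut, grows as the front edge rises and swings up and back; 1.57 = upright, stop at 1.9. A stiff hinge (0.16 N m of friction): the 140 g lid stays at whatever angle it is left. Green plate 124 x 124 x 8 mm, lying on the rim (underside 75 mm, top 84 mm above the bench when shut).
- lid_3_tab (a point): middle of the front end of the black tab of lid_3, on its lower edge, moving with the lid; 150 mm from the hinge line. The tab is 34 mm wide (along y), 8 mm thick and sticks out 26 mm beyond the lid's front edge (30 mm beyond the tub's front wall) towards the robot, free underneath and on both sides: it can be pried up from below, or pinched from both sides. Axes as the tub's when shut.
- rosette: the part looked for: round brass rosette, 56 mm across its eight round petals, 22 mm high, golden yellow, lying on the floor of one of the three tubs, anywhere near its middle. Origin: centre of its underside. (The other two tubs hold a dark turned wooden foot and a dark steel angle bracket.)
- chisel: bystander, to be left alone: wood chisel lying on the bench: round wooden handle 22 mm thick and 100 mm long along -x, steel blade 70 mm along +x; origin under the joint of the two
- sanding_block: bystander, to be left alone: cork sanding block with a red sole, 70 x 50 x 30 mm; origin at the centre of its underside
- mallet: bystander, to be left alone: carver's mallet lying on its side: dark round head 70 mm thick, 110 mm long, light handle 24 mm thick along -x, 255 mm overall; origin on the bench, 60 mm before the head's middle
- glue: bystander, to be left alone: white glue bottle with a red cap, 60 mm across, 150 mm high; origin at the centre of its underside
- varnish: bystander, to be left alone: amber jar with a dark cap, 68 mm across, 100 mm high; origin at the centre of its underside
- wood_mould: bystander, to be left alone: round wooden mould, 120 mm across, 30 mm thick, lying flat; origin at the centre of its underside
- brush: bystander, to be left alone: flat dusting brush, 200 mm long, 42 mm wide, 20 mm thick, lying on the bench with its bristles along +x; origin at the middle of its underside
There are look-alikes about, which are no part of the job. Leave any purple look-alike of the tub_1 alone.

How it is judged:
By the outcome, as a careful person would: the job done as asked, in the order asked, and still so for the second after the job is handed in, with the robot touching nothing.
It also fails if it takes over 61 s, if anything falls off the work surface, if the arm or the gripper's body presses on something with over 40 N, if the wrist force passes 120 N, or if a joint passes its speed limit or range.

ROBOT

A 7-joint arm with a two-finger parallel gripper is mounted at the origin on the work surface. World frame = base frame: x ahead of the robot, y to its left, z up, the work surface at z = 0. Lengths are in m, angles in rad, forces in N, time in s.
With the tool pointing down it reaches from about 0.425 to 0.825 m from the base axis. Payload 3.6 kg.
Tool frame: the origin (TCP) lies on the centre line of the jaws, within the pads' length; the fingertips stand 11 mm ahead of it and the grasp point (between the pads) lies 8 mm behind it; z points along the fingers, y is the line along which they close (so a half turn about z gives the same grasp; the last joint's range is limited). The gripper opens to 85 mm and grips with 20 to 120 N. Pads are 22 mm wide; open, the fingers measure 114 mm over their backs; the gripper's body (76 mm by 85 mm) begins 54 mm behind the grasp point. The pads swing forward as they close: fully open they stand 13 mm farther back than shut.
Start: joints at [-1.202, 0.615, -0.013, 1.423, 0.008, 1.103, -0.04], TCP at [0.251, 0.6, 0.242] pointing down, gripper open.
Joint ranges: [-3.12, 3.12], [-0.3, 2.06], [-1.34, 1.32], [0.26, 2.42], [-1.36, 4.5], [0.01, 1.98], [-2.84, 2.84]. Speed limits (rad/s): [2.79, 2.79, 3.14, 3.14, 3.14, 3.14, 3.14].

INTERFACE

Orientations are given as a unit quaternion [x, y, z, w].
In Python, from cell import r gives the robot as it stands. Calls block until the motion is done:
- r.reach(position, orientation): joint-space move of the TCP to a pose.
- r.line_to(position, attitude=None, speed=0.15, max_force=None): straight line of the TCP; attitude=None keeps the orientation; speed is the mean speed in m/s. With max_force (N) it stops when the force on the tool has changed by that much, and returns True; else False.
- r.move_j(angles): joint-space move.
- r.move_gripper(opening, grip_force=None): finger opening in m; grip_force is the grip in N (None keeps the last); returns when the fingers have stopped.
- r.sleep(seconds).
- r.inverse_kinematics(position, orientation): joint angles nearest the present ones, or None.
- r.get_image(name): name is "side" or "top"; returns a dict with "img" (384x512x3 uint8, blue, green, red), "depth" (384x512 float32, m along the optical axis (not along the pixel's ray), 0 where there is no reading), "mtx" (3x3 intrinsics, pixels), "pose" (4x4, takes a point from camera to world coordinates). Camera axes: x right, y down, z forward; pixel columns grow to the right and rows downward; lengths in m; the calibration is good to about 2 mm. A picture is of the moment at which its call begins.
A pose or a line that the arm cannot do raises r.MotionError and nothing moves.
- r.finish_job(): hands the job in; it is judged then, once.
Trained networks look in the newest picture that a camera, given by its name, has taken for a name from the list of things; names that differ only in an ending like _2 or _b are one class to them, and where a whole thing is asked for, a point or a joint stands for the part that bears it (a point fixed in the world has none). Each returns a list of dicts, best first, with "score" (0 to 1); they miss things now and then, are a little off and sometimes report something else, mostly with a low value. They report only what shows in the picture. A call takes as long as a camera call. They do not tell look-alikes from the thing itself.
- r.search_frame(camera, thing): "location" ([x, y, z] in m, in world coordinates, good to about 4 mm: the middle of the surface that is visible of it).
- r.place_of(camera, thing): "location" ([x, y, z] in m, in world coordinates, good to about 4 mm: a listed point, or the origin of a listed thing).
Readings, each from a call of its own:
- r.get_time_s(): time.
- r.get_qpos(): joint angles.
- r.get_qvel(): joint speeds.
- r.get_effort(): joint torques, N m.
- r.get_position(): TCP position.
- r.get_eef_rot(): TCP orientation.
- r.get_contact_force(): force on the tool from outside, world axes, zero at the start.
- r.get_wrist_torque(): the same for the moment, N m.
- r.get_width(): finger opening in m.
- r.get_gripper_force(): force on a finger pad.
Only numpy, scipy, OpenCV 4.12 (cv2) and the standard library are available. Lean on these libraries where they do the work, as an engineer would, in place of code of your own. Each camera call takes 0.05 s, during which the arm holds its last target. There are 200 camera calls.

## Working session

There is one attempt and no reset: what is moved stays moved. The work goes in short steps, each a Python script; the robot and the scene stay as the last script left them, time stands still between calls to the robot, and variables do not carry over. Pictures are saved under pics/ and viewed, at most 10 in all, crops included, and the job is handed in when it is done.

```bash
mkdir -p pics; ls
python3 - <<'E'
from cell import r
import cv2,numpy as np
ims=[]
for c in("top","side"):
    d=r.get_image(c); cv2.imwrite(f"pics/{c}0.png",d["img"]); np.savez(f"{c}0.npz",**d)
    print(c,np.round(d["pose"],3).tolist(),np.round(d["mtx"],1).tolist())
    for t in("tub_1","lid_1_tab"):
        for k in r.place_of(c,t): print(t,np.round(k["location"],3),round(k["score"],2))
print(r.get_time_s(),r.get_eef_rot())
E
```

```text
pics
top [[0.003, -0.996, 0.085, 0.475], [-1.0, -0.004, -0.006, 0.03], [0.006, -0.085, -0.996, 1.284], [0.0, 0.0, 0.0, 1.0]] [[404.2, 0.0, 254.7], [0.0, 404.2, 193.3], [0.0, 0.0, 1.0]]
tub_1 [ 0.55   0.245 -0.004] 0.81
tub_1 [ 0.609 -0.007  0.003] 0.76
tub_1 [0.355 0.363 0.004] 0.64
tub_1 [ 0.606 -0.222  0.001] 0.63
lid_1_tab [0.468 0.208 0.073] 0.84
lid_1_tab [0.272 0.329 0.08 ] 0.76
lid_1_tab [ 0.582 -0.485  0.003] 0.57
side [[0.951, -0.161, 0.265, 0.221], [-0.31, -0.498, 0.81, -1.083], [0.002, -0.852, -0.523, 0.795], [0.0, 0.0, 0.0, 1.0]] [[458.8, 0.0, 254.7], [0.0, 458.8, 201.7], [0.0, 0.0, 1.0]]
tub_1 [ 0.607 -0.005 -0.001] 0.95
tub_1 [ 0.604 -0.224 -0.001] 0.91
tub_1 [ 0.553  0.242 -0.002] 0.88
tub_1 [0.354 0.364 0.   ] 0.84
lid_1_tab [0.272 0.326 0.078] 0.94
lid_1_tab [0.468 0.21  0.076] 0.6
0.3 [ 1.96599204e-01  9.80483819e-01 -4.72077030e-04 -1.00159353e-04]
```

View pics/top0.png

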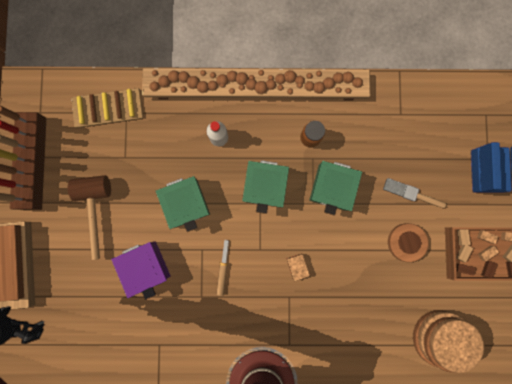

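View pics/side0.png

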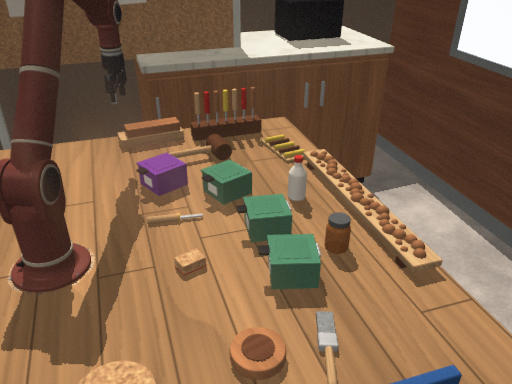

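Top picture: green tubs at about (184,203), (266,184) and (337,187), with tabs at (190,225), (262,208) and (330,210). The purple decoy is at (140,268). The side view agrees, and nothing crowds the tabs.

```bash
cat > geo.py <<'E'
import numpy as np,cv2
def cloud(d):
    v,u=np.mgrid[0:384,0:512]; z=d["depth"]; K=d["mtx"]
    P=np.stack([(u-K[0,2])/K[0,0]*z,(v-K[1,2])/K[1,1]*z,z],-1)
    return P@d["pose"][:3,:3].T+d["pose"][:3,3]
def tubs(d):
    W=cloud(d); hsv=cv2.cvtColor(d["img"],cv2.COLOR_BGR2HSV)
    m=((hsv[...,0]>65)&(hsv[...,0]<95)&(hsv[...,1]>80)&(W[...,2]>.078)&(W[...,2]<.095)).astype(np.uint8)
    n,l,s,_=cv2.connectedComponentsWithStats(m); out=[]
    for i in range(1,n):
        if s[i,4]<500: continue
        p=W[l==i]; (cx,cy),wh,a=cv2.minAreaRect((p[:,:2]*1000).astype(np.float32))
        yaw=(a+45)%90-45
        c=np.array([cx,cy])/1000; dk=(d["img"].max(-1)<50)&(abs(W[...,2]-.083)<.012)
        q=W[dk]; q=q[np.linalg.norm(q[:,:2]-c,axis=1)<.1]
        out.append((c,np.radians(yaw),wh,np.median(p[:,2]),q.mean(0) if len(q) else None,len(q)))
    return sorted(out,key=lambda o:-o[0][1])
E
python3 - <<'E'
import numpy as np
from geo import *
for o in tubs(dict(np.load("top0.npz"))):
    c,yaw,wh,z,q,n=o
    print(c,np.degrees(yaw),wh,z,q,n, q is not None and np.degrees(np.arctan2(*(c-q[:2])[::-1])))
E
python3 - <<'E'
import numpy as np
from geo import *
d=dict(np.load("top0.npz")); W=cloud(d); h=cv2.cvtColor(d["img"],cv2.COLOR_BGR2HSV)
for u,v in((184,203),(266,184),(337,187),(190,225),(262,208),(330,210),(350,250)): print(u,v,h[v,u],d["img"][v,u],W[v,u].round(3))
E
```

```text
184 203 [ 65  86 118] [ 85 118  78] [0.548 0.233 0.083]
266 184 [ 65  85 117] [ 85 117  78] [ 0.605 -0.011  0.082]
337 187 [ 66  88 116] [ 84 116  76] [ 0.597 -0.223  0.083]
190 225 [12 49 52] [42 46 52] [0.482 0.214 0.086]
262 208 [13 66 54] [40 46 54] [0.534 0.001 0.08 ]
330 210 [13 61 50] [38 43 50] [ 0.528 -0.201  0.083]
350 250 [ 14 138 116] [ 53  83 116] [ 0.406 -0.278  0.003]
```

```bash
sed -i 's/>65)/>45)/; s/>80)/>50)/; s/<50)/<75)/; s/>.078/>.07/' geo.py
python3 - <<'E'
import numpy as np
from geo import *
for o in tubs(dict(np.load("top0.npz"))):
    c,yaw,wh,z,q,n=o
    print(c,np.degrees(yaw),wh,z,q,n, q is not None and np.degrees(np.arctan2(*(c-q[:2])[::-1])))
E
```

```text
[0.55032037 0.24019104] 21.21903800964356 (122.90411376953125, 121.9159927368164) 0.08367963984296134 [0.48236378 0.21353723 0.08309674] 96 21.41601388091826
[ 0.6063786  -0.00895753] -8.360313415527344 (121.83917999267578, 122.41156005859375) 0.08351906672881437 [0.53456351 0.00196629 0.08283914] 82 -8.648978704529455
[ 0.6017489  -0.22212485] -15.630958557128906 (125.17115020751953, 123.68573760986328) 0.08341396105837062 [ 0.53235551 -0.20243955  0.08260003] 88 -15.837412423540103
```

```bash
cat > act.py <<'E'
import numpy as np,cv2
from scipy.spatial.transform import Rotation as R
from geo import tubs
from cell import r
T=tubs(dict(np.load("top0.npz")))
def frame(i):
    c,yaw=T[i][:2]; ex=np.array([np.cos(yaw),np.sin(yaw),0]); ey=np.array([-np.sin(yaw),np.cos(yaw),0])
    H=np.r_[c,.075]+.062*ex
    z=np.array([0,0,-1.]); q=R.from_matrix(np.c_[np.cross(ey,z),ey,z]).as_quat()
    P=lambda t:H+.141*(-np.cos(t)*ex+np.sin(t)*[0,0,1])+.004*(np.sin(t)*ex+np.cos(t)*np.array([0,0,1]))-[0,0,.002]
    return H,ex,q,P
UP=np.array([0,0,1.])
def grasp(i):
    H,ex,q,P=frame(i)
    for t in np.linspace(0,1.7,9): assert r.inverse_kinematics(P(t),q) is not None,t
    assert r.inverse_kinematics(P(1.7)+.06*UP,q) is not None
    r.move_gripper(.06,20); r.reach(P(0)+.07*UP,q)
    print("down hit",r.line_to(P(0),max_force=12))
    r.move_gripper(.02,30)
    print("width",r.get_width(),"F",r.get_contact_force(),r.get_position()-P(0),r.get_time_s())
def swing(i,a=1.7,n=10):
    H,ex,q,P=frame(i)
    for t in np.linspace(0,a,n+1)[1:]:
        if r.line_to(P(t),q,speed=.12,max_force=30): print("stopped at",t,r.get_contact_force()); return False
    print("width",r.get_width(),"F",r.get_contact_force(),r.get_time_s()); return True
def leave(i):
    r.move_gripper(.06); p=r.get_position(); r.line_to(p+.06*UP)
    H,ex,q,P=frame(i); r.line_to(P(0)-.06*ex+[0,0,.2],q,speed=.25)
def shot(name,cam="top"):
    d=r.get_image(cam); cv2.imwrite(f"pics/{name}.png",d["img"]); np.savez(f"{name}.npz",**d)
    for k in r.search_frame(cam,"rosette"): print("rosette",np.round(k["location"],3),round(k["score"],2))
E
python3 - <<'E'
from act import *
grasp(0)
print(swing(0))
shot("t1")
E
```

```text
Traceback (most recent call last):
  File "act.py", line 15, in grasp
    for t in np.linspace(0,1.7,9): assert r.inverse_kinematics(P(t),q) is not None,t
                                                               ~^^^
  File "act.py", line 10, in <lambda>
    P=lambda t:H+.141*(-np.cos(t)*ex+np.sin(t)*[0,0,1])+.004*(np.sin(t)*ex+np.cos(t)*np.array([0,0,1]))-[0,0,.002]
                                     ~~~~~~~~~^~~~~~~~
TypeError: can't multiply sequence by non-int of type 'numpy.float64'
```

```bash
sed -i 's/np.sin(t)\*\[0,0,1\]/np.sin(t)*UP/; s/np.cos(t)\*np.array(\[0,0,1\])/np.cos(t)*UP/' act.py
python3 - <<'E'
from act import *
grasp(0)
print(swing(0))
shot("t1")
E
```

```text
down hit False
width 0.0333633276619397 F [-0.90684118  1.25330757  5.4082135 ] [0.00063408 0.00066536 0.00115724] 3.325
width 0.03299574253682997 F [-0.78489132  4.36510906  4.08571041] 6.825
True
```

Run:
```python
from act import *
leave(0); shot("t1b"); print(r.get_time_s(),r.get_position())
d=r.get_image("side"); import cv2
cv2.imwrite("pics/s1.png",np.hstack([d["img"][120:320,100:370],np.load("t1b.npz")["img"][120:320,100:370]]))
```

```text
rosette [0.561 0.236 0.018] 0.72
rosette [ 0.6   -0.009  0.084] 0.21
8.9917 [0.42190608 0.19031561 0.27667154]
```

View pics/s1.png

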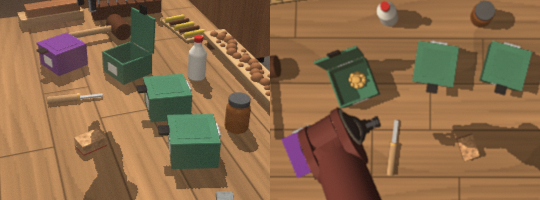

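The left lid (crop, left half, about (145,35)) stands upright, and a golden part lies in the tub (right half, about (357,80)). I'll confirm the part's size and the lid's angle.

Run:
```python
from act import *
from geo import cloud
d=dict(np.load("t1b.npz")); W=cloud(d); h=cv2.cvtColor(d["img"],cv2.COLOR_BGR2HSV)
H,ex,q,P=frame(0)
g=(h[...,0]>12)&(h[...,0]<35)&(h[...,1]>90)&(np.linalg.norm(W[...,:2]-T[0][0],axis=-1)<.055)&(W[...,2]<.05)
p=W[g]; print("golden",g.sum(),np.ptp(p[:,:2],axis=0),p.mean(0),p[:,2].max())
d=r.get_image("side"); W=cloud(d); hs=cv2.cvtColor(d["img"],cv2.COLOR_BGR2HSV)
m=(hs[...,0]>45)&(hs[...,0]<95)&(W[...,2]>.1)&(W[...,2]<.19)&(np.linalg.norm(W[...,:2]-H[:2],axis=-1)<.12)
p=W[m]-H; s=p@ex; k=np.polyfit(p[:,2],s,1); print("lid n",m.sum(),"angle",np.pi/2+np.arctan(k[0]))
v=np.load("t1b.npz")["img"][150:240,140:230]; cv2.imwrite("pics/z1.png",cv2.resize(v,None,fx=6,fy=6,interpolation=cv2.INTER_CUBIC))
```

```text
golden 251 [0.05491447 0.05683563] [0.56259169 0.23552484 0.01740962] 0.032819092831108954
lid n 589 angle 1.6325628315782899
```

View pics/z1.png

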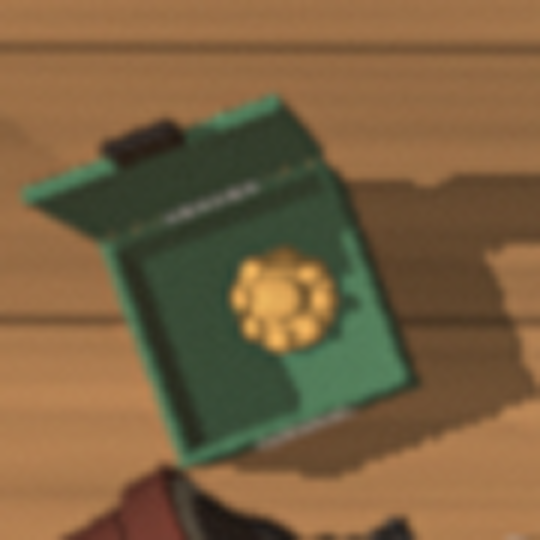

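The crop shows an eight-petalled golden rosette at (285,300), about 56 mm across, inside tub_1. The lid stands at about 1.63 rad and the arm is clear, so the other two tubs stay shut.

```bash
python3 -c "
from cell import r
print(r.get_time_s(),r.get_contact_force(),r.finish_job())"
```

```text
the job is handed in; nothing more can be done
9.0917 [0.36357931 0.91472981 0.15020003] None
```

I opened tub_1, found the rosette and left it lying there with the lid upright at about 1.63 rad; tub_2 and tub_3 stayed shut, and the job was handed in at 9.1 s.

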